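Turn the tube rotator's wheel to its loading position

TASK

The tube rotator is switched off and its six-spoked wheel turns by hand: push its spokes round with the fingertips until the red clip points straight up, and leave the wheel standing still there. Push gently, grip and lift nothing, and neither shift the rotator nor disturb the things around it.

Things in the scene. Friction and masses are not known exactly. Their poses are not given: they have to be found in the camera images.
- rotator: Tube rotator, 3.5 kg, loose on the table: white base plate 170 (x) x 200 mm (y), 16 mm high; white motor housing 85 x 120 mm at its rear, 200 mm high, its front face 44 mm behind the mid-plane of the upright wheel. Origin under the base's centre, at table height; x points from the wheel to the housing, away from the robot (yaw up to 17 degrees either way), y left, z up.
- hub (a point): Centre of the wheel, on its axle and in its mid-plane, 160 mm above the table and 55 mm in front of the rotator's origin; it does not turn with the wheel. Axes as the rotator's: the axle lies along x, the wheel stands in the y-z plane.
- wheel (a joint): Turn of the wheel in rad: 0 or any whole turn with the red clip straight up; grows as it turns clockwise seen from the robot (the top moves right, to -y). Turns both ways without stops in use, balanced, with rubbing friction of about 0.12 N m, so it stays where it is left. At the start the red clip points 120 to 240 degrees from up.
- red_clip (a point): Open end of the red clip, 125 mm from the hub centre; z points outward along its spoke. Six straight spokes 60 degrees apart, no rim: 10 mm round bars on a 60 mm hub 18 mm thick, each ending in an open U-shaped tube clip from 93 to 126 mm radius, 27 mm wide across the spoke, 16 mm thick along the axle. One spoke and clip are red; the others steel with black clips.
- sample_tube: White capped sample tube, 33 mm diameter, 96 mm tall, standing loose beside the rotator; bystander, leave alone. Origin at the centre of its underside.
- dropper_bottle: Brown dropper bottle with red rubber bulb, 33 mm diameter, 99 mm tall, standing loose beside the rotator; bystander, leave alone. Origin at the centre of its underside.
- jar: Small white jar with a yellow label, 47 mm diameter, 56 mm tall, standing loose in front of the rotator; bystander, leave alone. Origin at the centre of its underside.
- tally_counter: Grey hand tally counter, 52 x 71 x 28 mm, lying loose in front of the rotator; bystander, leave alone. Origin at the centre of its underside.

How it is judged (in metres and radians):
At the end, for the whole second after the job is handed in: The red clip's spoke points straight up within 0.1 rad (about 6 degrees) and the wheel stands still (under 0.05 rad/s); the rotator stands level within 25 mm of where it stood, and the tube, bottle, jar and counter within 30 mm of theirs (angle between red_clip's own z axis and vertical below 0.1 rad and velocity of joint wheel between -0.05 and 0.05 rad/s and angle between rotator's own z axis and vertical below 0.05 rad and distance of rotator from where it was at the start of the episode below 0.025 m and distance of each of sample_tube, dropper_bottle, jar, tally_counter from where it was at the start of the episode below 0.03 m); the robot touches nothing.
It fails at once if The rotator is lifted, tipped or shifted (more than 25 mm, 0.15 rad, or 10 mm up) (distance of rotator from where it was at the start of the episode above 0.025 m or angle between rotator's own z axis and vertical above 0.15 rad or height (world z) of rotator above 0.01 m).
It fails at once if The fingers press on or grip the wheel with more than 30 N (contact force between the fingers and wheel above 30 N).
It fails at once if A bystander is moved by more than 30 mm, lifted or knocked over (distance of any of sample_tube, dropper_bottle, jar, tally_counter from where it was at the start of the episode above 0.03 m or angle between any of sample_tube, dropper_bottle, jar's own z axis and vertical above 0.5 rad).
It also fails if it takes over 64 s, if anything falls off the work surface, if the arm or the gripper's body presses on something with over 40 N, if the wrist force passes 120 N, or if a joint passes its speed limit or range.

ROBOT

A 6-joint arm with a two-finger parallel gripper is mounted at the origin on a cart in front of the work surface, level with it; the furniture and walls round the work are solid. World frame = base frame: x ahead of the robot, y to its left, z up, the work surface at z = 0. Lengths are in m, angles in degrees, forces in N, time in s.
With the tool pointing down it reaches from about 0.375 to 0.9 m from the base axis. Payload 3.1 kg.
Tool frame: the origin (TCP) lies at the very end of the fingers, on their centre line; the grasp point (between the pads) lies 19 mm behind it; z points along the fingers, y is the line along which they close (so a half turn about z gives the same grasp; the last joint's range is limited). The gripper opens to 87 mm and grips with 3 to 60 N. Pads are 19 mm wide; open, the fingers measure 117 mm over their backs; the gripper's body (75 mm by 190 mm) begins 51 mm behind the grasp point.
Start: joints at [58.47, 30.224, 82.088, -0, 67.689, -10.227], TCP at [0.227, 0.582, 0.187] pointing down, gripper open.
Joint ranges: [-176.69, 176.69], [-43.24, 126.21], [12.49, 139.97], [-82, 262], [0, 151.66], [-163.58, 163.58]. Speed limits (degrees/s): [159.86, 159.86, 180, 180, 180, 180].

INTERFACE

Orientations are given as a 3x3 rotation matrix whose columns are the frame's x, y, z axes.
In Python, from rig import readout, cams, bot gives the robot as it stands.
- The arm moves only by the shell command python3 -m inch 'ROWS'. ROWS is JSON, a list of rows, each a list of 5 numbers: the shift along the world's x, y, z in cm, then the turn about the world's z in degrees, then the finger opening in cm, from 0 to 8.7. In form: [[dx, dy, dz, twist, fingers], ...]. A call has 1 to 10 rows; each row is the pose to reach, as a shift and turn from the pose commanded when the call began; what a row does not reach only later rows make up. A row lasts 1/12 s, in which the tool goes at most 41.7 mm and 7.16 degrees, less where a joint would pass 70% of its speed; a pose out of reach is approached as far as the arm can. A call with a gripper value outside its range is refused whole. The fingers move at their own pace and stop on an object; the grip force is fixed at half the most. Time passes only in rows, so rows that repeat a pose let the fingers close. It gives the time, the measured TCP pose, the force, the opening and the grip force at its end, in the units of the state.
- readout.read_state(): the state, without advancing time (a new reading comes with each control period).
- cams.capture(name): name is "scene" or "top" or "wrist"; returns a dict with "image" (480x640x3 uint8, blue, green, red), "intrinsics" (3x3 intrinsics, pixels), "k1" (the pictures are not rectified: a ray, as slopes to the right and down, at radius r is drawn at 1 + k1 r^2 times it, then the intrinsics apply), "xyz" and "rotation" of the camera in the world; the wrist camera has in their place "tool_from_camera" (4x4, takes a point from camera to tool coordinates, whose origin is the TCP and whose axes are the flange's). Camera axes: x right, y down, z forward; pixel columns grow to the right and rows downward; lengths in m; the calibration is good to about 2 mm. A picture is of the moment at which its call begins: read the wrist's pose just before it. There is no depth.
- bot.hand_in(): hands the job in; it is judged then, once.
The state is a dict: "time_s": time; "joint_positions": joint angles; "qvel": joint speeds; "tau": joint torques, N m; "position": TCP position; "tcp_rot": TCP orientation; "force": force on the tool from outside, world axes, zero at the start; "moment": the same for the moment, N m; "opening": opening from 0.0 (shut) to 1.0 (fully open); "grasp_force": force on a finger pad.
Only numpy, scipy, OpenCV 4.12 (cv2) and the standard library are available. Lean on these libraries where they do the work, as an engineer would, in place of code of your own. Each camera call takes 0.05 s, during which the arm holds its last target. There are 200 camera calls.

## Working session

There is one attempt and no reset: what is moved stays moved. The work goes in short steps, Python scripts to look and compute and a shell command to move; the robot and the scene stay as the last step left them, time stands still between calls to the robot, and variables do not carry over. Pictures are saved under pics/ and viewed, at most 10 in all, crops included, and the job is handed in when it is done.

```bash
mkdir -p pics; python3 - <<'E'
from rig import readout, cams, bot
import cv2
for n in ("scene","top"):
    c=cams.capture(n); cv2.imwrite(f"pics/{n}0.png",c["image"]); print(n,c["intrinsics"],c["k1"],c["xyz"],c["rotation"])
s=readout.read_state(); print(s["time_s"],s["position"],s["tcp_rot"],s["force"],s["opening"])
E
```

```text
scene [[502.63185024   0.         322.7416771 ]
 [  0.         502.63185024 237.66314192]
 [  0.           0.           1.        ]] -0.0896142911707608 [-0.03818683 -0.14263428  0.75529354] [[ 0.42504706 -0.59104824  0.68556325]
 [-0.90512992 -0.28476728  0.31566979]
 [ 0.00864991 -0.75469833 -0.65601495]]
top [[497.91039106   0.         322.0968197 ]
 [  0.         497.91039106 236.50274292]
 [  0.           0.           1.        ]] -0.09162664079158465 [0.42377793 0.11083345 1.02878304] [[ 0.00819952 -0.99077208  0.13529027]
 [-0.9993582  -0.00340122  0.03565984]
 [-0.03487062 -0.13549583 -0.99016409]]
0.1 [0.2266554  0.58168802 0.18647621] [[-9.31683790e-01  3.63268969e-01 -9.86028072e-04]
 [ 3.63270168e-01  9.31682379e-01 -1.65248908e-03]
 [ 3.18366974e-04 -1.89779187e-03 -9.99998149e-01]] [-0.385725    0.08785384 -0.39549322] 1.004197633989063
```

View pics/scene0.png

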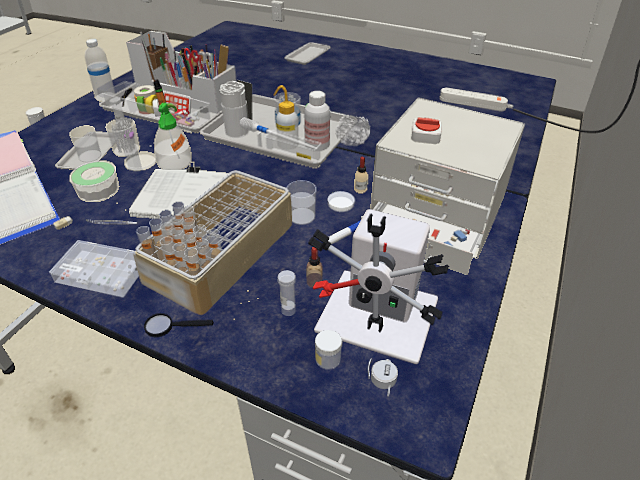

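View pics/top0.png

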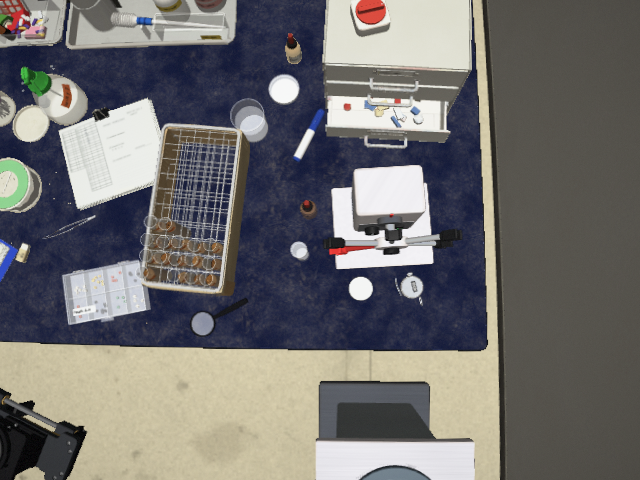

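The scene view shows the hub near (375,280), the red clip at lower left near (318,288), and black clips at up (376,222), UL (318,240), down (376,322), LR (430,313) and UR (437,265). That means about 120° of clockwise turning is needed. The top view shows the base plate with front corners near (335,268) and (433,262).

```bash
cat > h.py <<'E'
import numpy as np, cv2
from rig import readout, cams, bot
def ray(c,u,v):
    K=np.array(c["intrinsics"]); d=np.array([c["k1"],0,0,0.])
    p=cv2.undistortPoints(np.array([[[u,v]]],float),K,d,None,None,None)[0,0] if 0 else None
    x=np.array([(u-K[0,2])/K[0,0],(v-K[1,2])/K[1,1]]); y=x.copy()
    for _ in range(20): y=x/(1+c["k1"]*(y@y))
    r=np.array(c["rotation"])@np.array([y[0],y[1],1.]); return np.array(c["xyz"]),r/np.linalg.norm(r)
def onplane(c,u,v,p0,n):
    o,d=ray(c,u,v); return o+d*((np.array(p0)-o)@n)/(d@n)
def atz(c,u,v,z): return onplane(c,u,v,[0,0,z],np.array([0,0,1.]))
def proj(c,P):
    R=np.array(c["rotation"]); q=R.T@(np.array(P)-np.array(c["xyz"])); y=q[:2]/q[2]
    y=y*(1+c["k1"]*(y@y)); K=np.array(c["intrinsics"]); return K[0,0]*y[0]+K[0,2],K[1,1]*y[1]+K[1,2]
E
python3 - <<'E'
from h import *
s=cams.capture("scene"); t=cams.capture("top")
np.save("pics/s.npy",s,allow_pickle=True)
for n,c,(x,y,w,h) in (("s",s,(260,200,200,200)),("t",t,(280,150,200,160))):
    cv2.imwrite(f"pics/crop_{n}.png",cv2.resize(c["image"][y:y+h,x:x+w],None,fx=3,fy=3,interpolation=cv2.INTER_CUBIC))
for u,v in((335,268),(433,262),(332,188),(427,185)): print(atz(t,u,v,.016).round(3))
E
```

```text
[0.498 0.12  0.016]
[ 0.511 -0.079  0.016]
[0.664 0.128 0.016]
[ 0.671 -0.07   0.016]
```

View pics/crop_s.png

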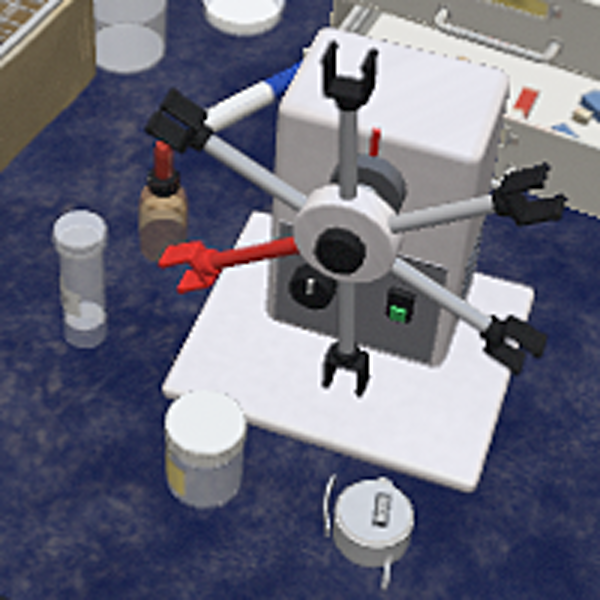

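View pics/crop_t.png

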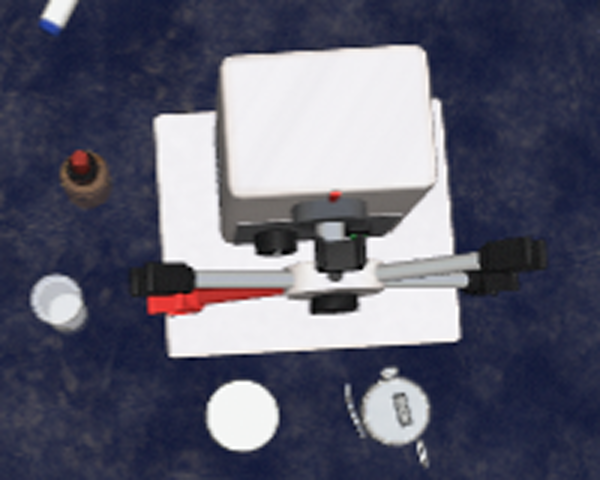

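```bash
python3 - <<'E'
from h import *
s=cams.capture("scene"); t=cams.capture("top")
C=[atz(t,280+u/3,150+v/3,.016) for u,v in((168,356),(460,340),(155,115),(438,100))]
FL,FR,BL,BR=C; print(np.round(C,3)); print([np.linalg.norm(a-b).round(3) for a,b in((FL,FR),(BL,BR),(FL,BL),(FR,BR))])
v=(FL-FR)+(BL-BR); yaw=np.arctan2(-v[0],v[1]); w=(BL-FL)+(BR-FR); print(np.degrees(yaw),np.degrees(np.arctan2(w[1],w[0])))
yaw=(yaw+np.arctan2(w[1],w[0]))/2; o=np.mean(C,0);o[2]=0
n=np.array([np.cos(yaw),np.sin(yaw),0]); L=np.array([-n[1],n[0],0]); hub=o-.055*n+[0,0,.16]; print("hub",hub.round(4),"yaw",np.degrees(yaw)); np.save("hub.npy",[*hub,yaw])
print("proj hub s",proj(s,hub-.02*n),"t",proj(t,hub-.02*n))
for u,v in((171,275),(350,46),(154,120),(347,395),(543,350),(560,190)):
    P=onplane(s,260+u/3,200+v/3,hub,n)-hub; print(np.round([P@L,P[2],np.hypot(P@L,P[2]),np.degrees(np.arctan2(-(P@L),P[2]))%360],3))
E
```

```text
[[ 0.496  0.118  0.016]
 [ 0.508 -0.079  0.016]
 [ 0.663  0.128  0.016]
 [ 0.675 -0.068  0.016]]
[np.float64(0.198), np.float64(0.197), np.float64(0.168), np.float64(0.167)]
3.3029816536133563 3.6283244564054553
hub [0.5306 0.0215 0.16  ] yaw 3.465653055009406
proj hub s (np.float64(372.22667483781476), np.float64(285.7998814163163)) t (np.float64(391.6109280947366), np.float64(254.78247577699656))
[ 1.05000e-01 -7.70000e-02  1.30000e-01  2.33951e+02]
[9.00000e-03 1.29000e-01 1.29000e-01 3.55888e+02]
[1.16000e-01 4.50000e-02 1.24000e-01 2.91143e+02]
[-1.1000e-02 -1.3700e-01  1.3800e-01  1.7538e+02]
[-1.18000e-01 -4.80000e-02  1.27000e-01  1.12079e+02]
[-0.106  0.071  0.128 56.105]
```

```bash
python3 -m inch '[[0,0,4,0,0],[1,-2,8,-4,0],[3,-5,12,-10,0],[5,-8,15,-17,0],[7,-12,17.4,-24,0],[9,-15,17.4,-31,0],[11,-18.5,17.4,-38,0],[13,-22,17.4,-45,0],[15,-25.5,17.4,-52,0],[17,-29,17.4,-58,0]]'; python3 -m inch '[[2,-3.4,0,-3,0],[4,-6.8,0,-7,0],[6,-10.2,0,-7,0],[8,-13.6,0,-7,0],[10,-17,0,-7,0],[12,-20,0,-7,0],[13,-22.2,0,-7,0],[13,-22.2,0,-7,0],[13,-22.2,0,-7,0]]'
cat > st.py <<'E'
from h import *
*hub,yaw=np.load("hub.npy"); s=readout.read_state(); p=np.array(s["position"])-hub; R=np.array(s["tcp_rot"])
n=np.array([np.cos(yaw),np.sin(yaw),0]);L=np.array([-n[1],n[0],0])
print("t",round(s["time_s"],2),"ax,left,up mm",(np.array([p@n,p@L,p[2]])*1e3).round(1),"toolY deg",np.degrees(np.arctan2(R[1,1],R[0,1])).round(1),"q6",round(s["joint_positions"][5],1),"F",np.round(s["force"],1),s["opening"])
E
python3 st.py
```

```text
time_s: 1.13
position: [0.3897, 0.3041, 0.3618]
tcp_rot: [[-0.18, 0.984, 0.001], [0.984, 0.18, 0.0], [0.0, 0.001, -1.0]]
force: [-0.1, 0.1, -0.8]
opening: 0.323
grasp_force: 0.0
time_s: 1.88
position: [0.5194, 0.0828, 0.3609]
tcp_rot: [[-0.062, 0.998, -0.001], [0.998, 0.062, 0.001], [0.001, -0.001, -1.0]]
force: [-0.6, 0.7, 0.2]
opening: 0.006
grasp_force: 0.0
t 1.88 ax,left,up mm [ -7.4  61.9 200.9] toolY deg 3.5 q6 -6.7 F [-0.6  0.7  0.2] 0.006105426820132994
```

```bash
python3 -m inch '[[0.8,-1.3,0,0,0],[0.8,-1.3,-3,0,0],[0.8,-1.3,-6,0,0],[0.8,-1.3,-8.5,0,0],[0.8,-1.3,-9.8,0,0],[0.8,-1.3,-9.8,0,0]]' | head -1; python3 st.py; python3 - <<'E'
from h import *
th=np.radians(np.arange(-5,62,5)); r=105
for t in th: print(int(np.degrees(t).round()),"left",(-(r*np.sin(t)-13.5*np.cos(t)-9.5)).round(1),"up",(r*np.cos(t)+13.5*np.sin(t)).round(1))
E
```

```text
time_s: 2.38
t 2.38 ax,left,up mm [ -3.2  50.6 100.1] toolY deg 3.8 q6 -8.1 F [ 0.4  0.2 -0.2] 0.00649291155233428
-5 left 32.1 up 103.4
0 left 23.0 up 105.0
5 left 13.8 up 105.8
10 left 4.6 up 105.7
15 left -4.6 up 104.9
20 left -13.7 up 103.3
25 left -22.6 up 100.9
30 left -31.3 up 97.7
35 left -39.7 up 93.8
40 left -47.7 up 89.1
45 left -55.2 up 83.8
50 left -62.3 up 77.8
55 left -68.8 up 71.3
60 left -74.7 up 64.2
```

```bash
python3 -m inch '[[0.3,-1.0,0.2,0,0],[0.4,-1.6,0.3,0,0],[0.4,-2.2,0.3,0,0],[0.5,-2.8,0.4,0,0],[0.5,-3.4,0.4,0,0],[0.5,-4.0,0.5,0,0],[0.6,-4.6,0.5,0,0],[0.6,-5.2,0.4,0,0],[0.6,-5.5,0.4,0,0],[0.6,-5.5,0.4,0,0]]' ; python3 st.py; python3 - <<'E'
from h import *
s=cams.capture("scene"); cv2.imwrite("pics/crop_s1.png",cv2.resize(s["image"][150:380,230:480],None,fx=2.4,fy=2.4))
E
```

```text
time_s: 3.22
position: [0.5332, 0.0151, 0.2671]
tcp_rot: [[-0.063, 0.998, -0.0], [0.998, 0.063, -0.0], [-0.0, -0.0, -1.0]]
force: [0.1, 0.7, -0.3]
opening: 0.003
grasp_force: 0.0
t 3.22 ax,left,up mm [  2.2  -6.5 107.1] toolY deg 3.6 q6 -14.0 F [ 0.1  0.7 -0.3] 0.003209451445364143
```

View pics/crop_s1.png

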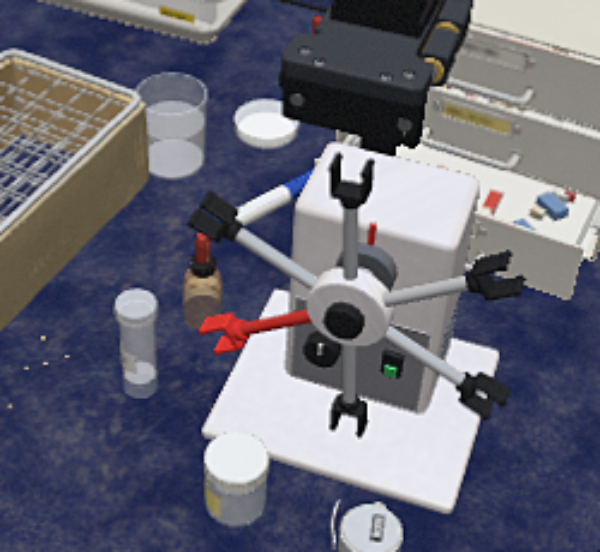

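```bash
python3 - <<'E'
from h import *
s=cams.capture("scene"); t=cams.capture("top"); p=np.array(readout.read_state()["position"]); f=lambda q:((np.array(q)-[230,150])*2.4).round()
*hub,yaw=np.load("hub.npy"); hub=np.array(hub)
print("tip",f(proj(s,p)),"fing top",f(proj(s,p+[0,0,.07])),"hub",f(proj(s,hub)),"topclip",f(proj(s,hub+[0,0,.125])),"body front",f(proj(s,p+[-.095,0,.07])),f(proj(s,p+[-.0375,0,.07])))
w=cams.capture("wrist")
cv2.imwrite("pics/mix1.png",np.hstack([cv2.resize(w["image"],(400,300)),cv2.resize(t["image"][150:300,280:480],(400,300))]))
E
```

```text
tip [373. 187.] fing top [383.  97.] hub [350. 306.] topclip [366. 165.] body front [325. 190.] [362. 132.]
```

View pics/mix1.png

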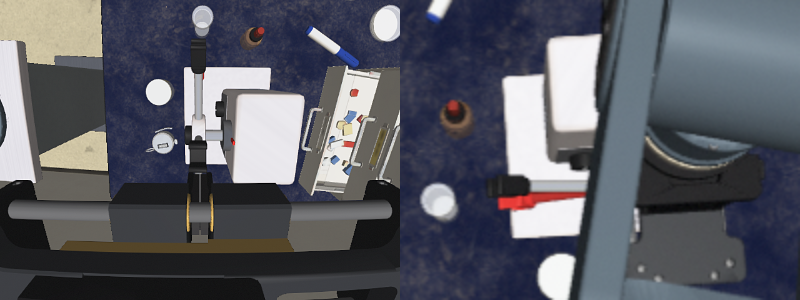

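```bash
python3 - <<'E'
from h import *
st=readout.read_state(); p=np.array(st["position"]); R=np.array(st["tcp_rot"])
w=cams.capture("wrist"); T=np.array(w["tool_from_camera"]); print(T.round(3),w["intrinsics"],w["k1"])
w["xyz"]=p+R@T[:3,3]; w["rotation"]=R@T[:3,:3]
*hub,yaw=np.load("hub.npy"); hub=np.array(hub)
for n,q in(("tip",p),("tip+3",p+[0,0,.03]),("hub",hub),("top",hub+[0,0,.125]),("left",hub+[0,.125,0])): print(n,(np.array(proj(w,q))).round())
s=cams.capture("scene"); t=cams.capture("top"); 
cv2.imwrite("pics/mix2.png",np.hstack([cv2.resize(w["image"][200:400,220:420],(400,400),interpolation=cv2.INTER_CUBIC),cv2.resize(s["image"][160:260,320:420],(400,400),interpolation=cv2.INTER_CUBIC)]))
E
```

```text
[[-0.001 -0.957 -0.291  0.079]
 [ 1.    -0.001  0.    -0.001]
 [-0.    -0.291  0.957 -0.198]
 [ 0.     0.     0.     1.   ]] [[355.90583618   0.         319.58636994]
 [  0.         355.90583618 236.84991609]
 [  0.           0.           1.        ]] -0.06449628013042978
tip [321. 267.]
tip+3 [321. 289.]
hub [318. 216.]
top [317. 270.]
left [328.  63.]
```

View pics/mix2.png

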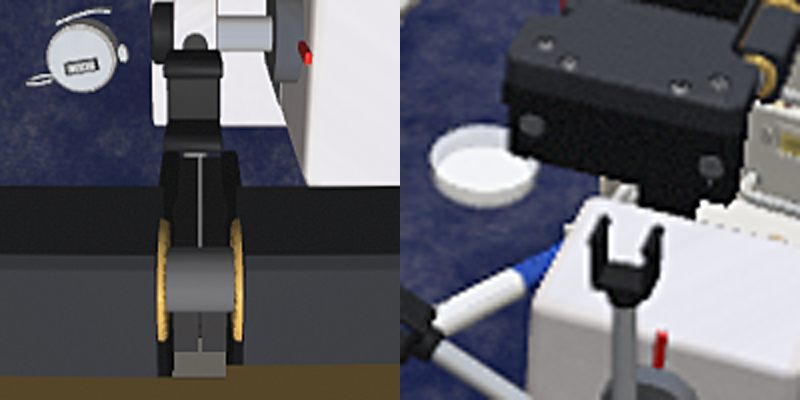

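```bash
python3 - <<'E'
from h import *
s=cams.capture("scene"); st=readout.read_state(); p=np.array(st["position"]); R=np.array(st["tcp_rot"]); print(p, st["joint_positions"])
for u,v in((387.5,214),(384,214)): print(onplane(s,u,v,p,np.array([1,0,0])))
*hub,yaw=np.load("hub.npy"); n=np.array([np.cos(yaw),np.sin(yaw),0])
print("clip top",onplane(s,376.7,215.5,hub,n)-hub)
w=cams.capture("wrist");T=np.array(w["tool_from_camera"]); w["xyz"]=p+R@T[:3,3]; w["rotation"]=R@T[:3,:3]
print("wrist tip",onplane(w,320,275,p,np.array([0,1.,0])))
E
python3 -m inch '[[0,0,0,0,0],[0,0,0,0,0]]'
```

```text
[0.5332099  0.01617547 0.26730226] [-1.02741273e+01  1.80049311e+01  8.92986733e+01  3.22505465e-03
  7.26980864e+01 -1.39986188e+01]
[0.5332099  0.01524772 0.29469901]
[0.5332099  0.02058707 0.29285777]
clip top [-0.0005563   0.00918572  0.1287744 ]
wrist tip [0.5328447  0.01617547 0.27876276]
time_s: 3.83
position: [0.5332, 0.016, 0.2673]
tcp_rot: [[-0.065, 0.998, -0.0], [0.998, 0.065, 0.0], [0.0, -0.0, -1.0]]
force: [0.1, 0.4, -0.6]
opening: 0.005
grasp_force: 0.0
```

```bash
python3 -m inch '[[0,0,2,0,0],[-0.2,3,2,0,0],[-0.4,5.5,2,0,0],[-0.4,5.5,0,0,0],[-0.4,5.5,-1.5,0,0],[-0.4,5.5,-2.7,0,0],[-0.4,5.5,-2.7,0,0]]' | head -1; python3 st.py; python3 -m inch '[[0,-1.0,0.1,0,0],[0.1,-1.6,0.1,0,0],[0.1,-2.2,0.1,0,0],[0.2,-2.8,0.2,0,0],[0.2,-3.3,0.2,0,0],[0.2,-3.8,0.2,0,0],[0.2,-3.8,0.2,0,0]]'; python3 st.py;  python3 - <<'E'
from h import *
s=cams.capture("scene"); w=cams.capture("wrist")
cv2.imwrite("pics/mix3.png",np.hstack([cv2.resize(w["image"][200:400,220:420],(300,300)),cv2.resize(s["image"][160:360,290:490],(500,500),interpolation=cv2.INTER_CUBIC)[:300]]))
E
```

```text
time_s: 4.42
t 4.42 ax,left,up mm [-0.4 49.9 77.9] toolY deg 3.7 q6 -8.1 F [-1.1  0.3 -0.9] 0.0028660121439760995
time_s: 5.0
position: [0.5317, 0.0315, 0.2427]
tcp_rot: [[-0.063, 0.998, 0.001], [0.998, 0.063, -0.001], [-0.001, 0.001, -1.0]]
force: [0.4, 0.1, 0.0]
opening: 0.005
grasp_force: 0.0
t 5.0 ax,left,up mm [ 1.7 10.  82.7] toolY deg 3.6 q6 -12.2 F [0.4 0.1 0. ] 0.004573504446754053
```

View pics/mix3.png

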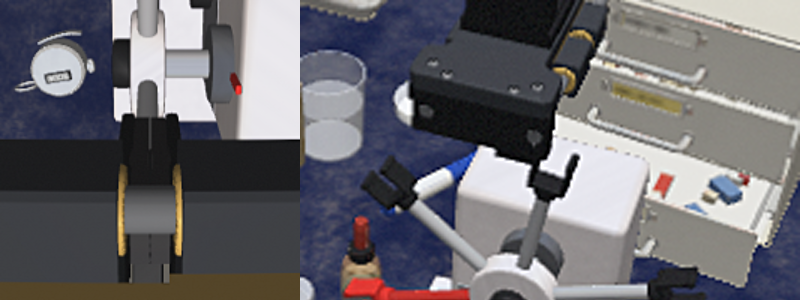

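The wheel is turning now: the pushed clip leans right and the finger rests against it. I'll take the angle from the red mask from here on.

```bash
cat > ang.py <<'E'
from h import *
*hub,yaw=np.load("hub.npy"); hub=np.array(hub); n=np.array([np.cos(yaw),np.sin(yaw),0]);L=np.array([-n[1],n[0],0])
s=cams.capture("scene"); hsv=cv2.cvtColor(s["image"],cv2.COLOR_BGR2HSV)
m=(((hsv[...,0]<6)|(hsv[...,0]>174))&(hsv[...,1]>170)&(hsv[...,2]>90)).astype(np.uint8); m[:150]=0; m[:,:260]=0; m[:,460:]=0
k,lab,st,_=cv2.connectedComponentsWithStats(m,connectivity=8)
for i in np.argsort(-st[1:,4])[:3]+1:
    v,u=np.where(lab==i); P=np.array([onplane(s,a,b,hub,n)-hub for a,b in zip(u,v)]); x,z=-(P@L),P[:,2]; r=np.hypot(x,z)
    far=r>60
    if far.sum(): print("px",st[i,4],"r",r.min().round(3),r.max().round(3),"ang",np.degrees(np.arctan2(x[far].mean(),z[far].mean())).round(1)%360)
E
python3 ang.py; python3 -m inch '[[0.1,-1.0,0,0,0],[0.1,-1.9,-0.2,0,0],[0.2,-2.7,-0.4,0,0],[0.2,-3.5,-0.6,0,0],[0.3,-4.2,-0.8,0,0],[0.3,-5.0,-1.2,0,0],[0.3,-5.8,-1.7,0,0],[0.4,-6.5,-2.2,0,0],[0.4,-6.9,-2.5,0,0],[0.4,-6.9,-2.5,0,0]]'; python3 st.py; python3 ang.py
```

```text
time_s: 5.98
position: [0.5348, -0.0372, 0.2163]
tcp_rot: [[-0.063, 0.998, -0.002], [0.998, 0.063, -0.0], [0.0, -0.002, -1.0]]
force: [1.1, 0.3, -0.4]
opening: 0.004
grasp_force: 0.0
t 5.98 ax,left,up mm [  0.6 -58.8  56.3] toolY deg 3.6 q6 -19.5 F [ 1.1  0.3 -0.4] 0.003715978222126845
```

```bash
sed -i 's/m\[:150\]=0.*/m[:150]=0; m[:,:260]=0; m[:,460:]=0; print(m.sum())/; s/ang",/ang",[round(u.mean()),round(v.mean())],/' ang.py; python3 ang.py; python3 - <<'E'
from h import *
s=cams.capture("scene"); h=cv2.cvtColor(s["image"],cv2.COLOR_BGR2HSV); r=s["image"].astype(int); m=(r[...,2]>1.8*r[...,1])&(r[...,2]>1.8*r[...,0])&(r[...,2]>80)
v,u=np.where(m[:,260:460]); print(len(u)); print(np.median(h[m],0)); print(sorted(zip(u[::15]+260,v[::15])))
E
```

```text
538
589
[  4. 193. 157.]
[(np.int64(306), np.int64(253)), (np.int64(308), np.int64(243)), (np.int64(308), np.int64(247)), (np.int64(310), np.int64(251)), (np.int64(311), np.int64(246)), (np.int64(312), np.int64(239)), (np.int64(312), np.int64(254)), (np.int64(313), np.int64(257)), (np.int64(314), np.int64(249)), (np.int64(315), np.int64(252)), (np.int64(316), np.int64(241)), (np.int64(316), np.int64(245)), (np.int64(318), np.int64(255)), (np.int64(320), np.int64(244)), (np.int64(320), np.int64(248)), (np.int64(320), np.int64(250)), (np.int64(321), np.int64(253)), (np.int64(324), np.int64(256)), (np.int64(325), np.int64(251)), (np.int64(327), np.int64(254)), (np.int64(329), np.int64(258)), (np.int64(330), np.int64(259)), (np.int64(333), np.int64(255)), (np.int64(333), np.int64(257)), (np.int64(333), np.int64(260)), (np.int64(336), np.int64(261)), (np.int64(339), np.int64(262)), (np.int64(342), np.int64(263)), (np.int64(345), np.int64(264)), (np.int64(349), np.int64(265)), (np.int64(353), np.int64(266)), (np.int64(357), np.int64(267)), (np.int64(359), np.int64(270)), (np.int64(360), np.int64(161)), (np.int64(360), np.int64(268)), (np.int64(361), np.int64(157)), (np.int64(363), np.int64(164)), (np.int64(384), np.int64(243)), (np.int64(384), np.int64(247)), (np.int64(385), np.int64(249))]
```

```bash
sed -i 's/far=r>60/far=(r>.04)\&(r<.093)/' ang.py; python3 ang.py
```

```text
538
px 493 r 0.031 0.128 ang [326, 254] 284.2
px 14 r 0.063 0.078 ang [385, 248] 7.0
```

```bash
python3 -m inch '[[0.1,0.5,3,0,0],[0.1,0.5,6,0,0],[0.1,0.5,8.5,0,0],[-0.2,4,8.5,0,0],[-0.4,8,8.5,0,0],[-0.8,12.7,8.5,0,0],[-0.8,12.7,5.5,0,0],[-0.8,12.7,3,0,0],[-0.8,12.7,2,0,0],[-0.8,12.7,2,0,0]]' | head -1; python3 st.py; python3 ang.py
```

```text
time_s: 7.02
t 7.02 ax,left,up mm [-1.4 70.1 74.9] toolY deg 3.8 q6 -5.9 F [-0.1  0.2  0.8] 0.0034579251399926353
524
px 493 r 0.031 0.128 ang [326, 254] 284.2
px 15 r 0.063 0.078 ang [384, 248] 7.0
```

```bash
python3 -m inch '[[0.1,-1,0.2,0,0],[0.1,-1.8,0.4,0,0],[0.2,-2.6,0.5,0,0],[0.3,-3.4,0.7,0,0],[0.3,-4.2,0.8,0,0],[0.3,-5,0.8,0,0],[0.4,-5.8,0.8,0,0],[0.4,-6.6,0.8,0,0],[0.5,-7.4,0.8,0,0],[0.5,-8.2,0.6,0,0]]' >/dev/null; python3 st.py; python3 ang.py; python3 -m inch '[[0.1,-0.8,-0.2,0,0],[0.1,-1.6,-0.4,0,0],[0.2,-2.4,-0.7,0,0],[0.2,-3.1,-1.0,0,0],[0.2,-3.7,-1.4,0,0],[0.3,-4.2,-1.8,0,0],[0.3,-4.2,-1.8,0,0]]' >/dev/null; python3 st.py; python3 ang.py
```

```text
t 7.9 ax,left,up mm [  0.8 -13.5  83.2] toolY deg 3.7 q6 -14.9 F [0.9 0.6 0.3] 0.004543682917187201
586
px 478 r 0.029 0.13 ang [342, 238] 317.5
t 8.53 ax,left,up mm [  1.1 -56.1  64.4] toolY deg 3.6 q6 -19.2 F [0.2 0.1 1.2] 0.00663634559529546
454
px 406 r 0.027 0.131 ang [361, 234] 340.1
px 15 r 0.063 0.078 ang [384, 248] 7.0
```

```bash
python3 -m inch '[[0,-0.5,-0.4,0,0],[0.1,-0.9,-0.8,0,0],[0.1,-1.3,-1.1,0,0],[0.1,-1.6,-1.5,0,0],[0.1,-1.6,-1.5,0,0]]' >/dev/null; python3 st.py; python3 ang.py
```

```text
t 9.0 ax,left,up mm [  1.1 -71.4  49.5] toolY deg 3.7 q6 -20.8 F [0.5 0.  0.5] 0.00792216468574043
442
px 370 r 0.028 0.131 ang [371, 236] 350.2
```

```bash
python3 -m inch '[[0,-0.3,-0.4,0,0],[0,-0.6,-0.8,0,0],[0.1,-0.8,-1.1,0,0],[0.1,-0.9,-1.3,0,0],[0.1,-0.9,-1.3,0,0]]' >/dev/null; python3 st.py; python3 ang.py
```

```text
t 9.47 ax,left,up mm [  1.6 -80.   36.7] toolY deg 3.7 q6 -21.7 F [-0.2  0.4 -0.2] 0.005710395071485161
430
px 343 r 0.026 0.13 ang [378, 237] 357.6
```

```bash
python3 -m inch '[[0,-0.1,-0.2,0,0],[0,-0.15,-0.35,0,0],[0,-0.15,-0.35,0,0]]' >/dev/null; python3 ang.py; python3 -m inch '[[0,0.2,1,0,0],[0,0.2,4,0,0],[0,0.2,8,0,0],[0,0.2,12,0,0],[0,-4,14,0,0],[0,-8,14,0,0],[0,-12,14,0,0],[0,-16,14,0,0],[0,-16,14,0,0]]'; python3 ang.py; python3 - <<'E'
from h import *
s=cams.capture("scene"); t=cams.capture("top")
cv2.imwrite("pics/end.png",np.hstack([cv2.resize(s["image"][190:390,280:480],(400,400),interpolation=cv2.INTER_CUBIC),cv2.resize(t["image"][150:310,290:450],(400,400),interpolation=cv2.INTER_CUBIC)]))
E
```

```text
435
px 344 r 0.026 0.131 ang [379, 238] 359.2
time_s: 10.57
position: [0.5373, -0.2272, 0.3344]
tcp_rot: [[-0.058, 0.998, 0.001], [0.998, 0.058, -0.006], [-0.006, 0.001, -1.0]]
force: [-0.2, 0.7, -0.2]
opening: 0.006
grasp_force: 0.0
438
px 332 r 0.026 0.131 ang [379, 238] 359.1
```

View pics/end.png

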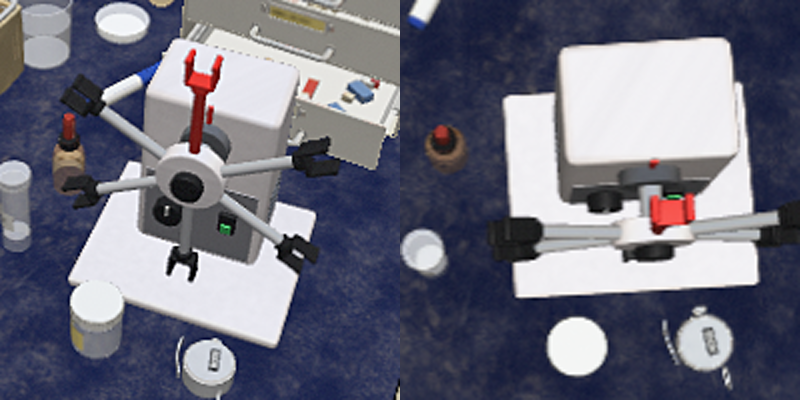

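The scene view shows red on top with the clip's open end at about (203,55) and the opposite clip at (182,270); nothing has been displaced. I'll cross-check the angle with the line through opposite clips and with the top camera.

```bash
python3 - <<'E'
from h import *
s=cams.capture("scene"); t=cams.capture("top"); *hub,yaw=np.load("hub.npy"); hub=np.array(hub); n=np.array([np.cos(yaw),np.sin(yaw),0]);L=np.array([-n[1],n[0],0])
q=lambda u,v:(lambda P:np.array([-(P@L),P[2]]))(onplane(s,280+u/2,190+v/2,hub,n)-hub)
for a,b in(((203,55),(182,276)),((67,95),(312,257)),((324,160),(67,191))):
    A,B=q(*a),q(*b); d=A-B; print(A.round(3),B.round(3),np.degrees(np.arctan2(*d)).round(1))
r=t["image"].astype(int); m=(r[...,2]>1.8*r[...,1])&(r[...,2]>1.8*r[...,0])&(r[...,2]>80); m[:225]=0;m[245:]=0;m[:,:370]=0;m[:,440:]=0
v,u=np.where(m); print("top red box",u.min(),u.max(),v.min(),v.max())
for a in(-4,0,4):
    f=lambda k,w:proj(t,hub+k*(np.cos(np.radians(a))*np.array([0,0,1])-np.sin(np.radians(a))*L)+w*L)
    print(a,f(.125,.0135),f(.125,-.0135))
E
```

```text
[-0.002  0.127] [ 0.002 -0.131] -0.7
[-0.112  0.051] [ 0.11  -0.056] -64.3
[0.102 0.056] [-0.112 -0.063] 61.0
top red box 390 407 227 243
-4 (np.float64(384.49340947683027), np.float64(234.19975752453965)) (np.float64(402.39202672488494), np.float64(233.18657509518022))
0 (np.float64(390.2957295929946), np.float64(233.84402222291394)) (np.float64(408.1956228967567), np.float64(232.8306718928842))
4 (np.float64(396.0559190213849), np.float64(233.5452756273687)) (np.float64(413.94138778335946), np.float64(232.53264436756723))
```

Every check puts the clip within about 1° of up, and the arm is clear.

```bash
python3 -c "
from rig import bot; print(bot.hand_in())"
```

```text
the job is handed in; nothing more can be done
None
```

The job is handed in: the red clip points straight up to within about 1° by both cameras, the arm is clear of the wheel, and the rotator and bystanders look undisturbed in the last pictures; no verdict came back.

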